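# Release the card rack's gate and hold it wide

### The arm

A 6-joint arm with a two-finger parallel gripper is mounted at the origin on the work surface. World frame = base frame: x ahead of the robot, y to its left, z up, the work surface at z = 0. Lengths are in m, angles in rad, forces in N, time in s.
With the tool pointing down it reaches from about 0.275 to 0.875 m from the base axis. Payload 12.5 kg.
Tool frame: the origin (TCP) lies between the finger pads; the fingertips stand 22 mm ahead of it and the grasp point (between the pads) lies 3 mm ahead of it; z points along the fingers, y is the line along which they close (so a half turn about z gives the same grasp; the last joint's range is limited). The gripper opens to 85 mm and grips with 20 to 120 N. Pads are 22 mm wide; open, the fingers measure 114 mm over their backs; the gripper's body (76 mm by 85 mm) begins 54 mm behind the grasp point. The pads swing forward as they close: fully open they stand 13 mm farther back than shut.
Start: joints at [-1.345, 0.351, 1.652, -0, 1.139, -0.085], TCP at [0.168, -0.524, 0.253] pointing down, gripper open.
Joint ranges: [-2.75, 2.75], [-0.79, 2.1], [0.01, 2.65], [-1.57, 4.71], [0.07, 3.14], [-2.87, 2.87]. Speed limits (rad/s): [2.22, 2.22, 2.79, 3.14, 3.14, 3.14].

### API

Orientations are given as a unit quaternion [x, y, z, w].
In Python, from plant import r, optics, nets gives the robot as it stands. The module is installed in compiled form; this text tells all that it offers.
- The arm moves only by the tool apply_moves, never from a script. Its argument "steps" is a list of rows, each an object with "dp": the shift along the world's x, y, z in cm, a list of three; "roll": the turn about the world's z in units of 8 degrees (1.0 is 8 degrees). In form: [{"dp": [x, y, z], "roll": roll}, ...]. A call has 1 to 5 rows; each row shifts and turns the commanded pose from where the row before left it; what a row does not reach is not made up. A row lasts 1/10 s, in which the tool goes at most 50 mm and 8.59 degrees, less where a joint would pass 70% of its speed; a pose out of reach is approached as far as the arm can. A call with a gripper value outside its range is refused whole. "grip" is the finger opening in cm, from 0 to 8.54, set as the call begins (left out, the last holds). The fingers move at their own pace and stop on an object; the grip force is fixed at half the most. Time passes only in rows, so rows that do not move let the fingers close. It gives the time, the measured TCP pose, the force, the opening and the grip force at its end, in the units of the state.
- r.observe(): the state, without advancing time (a new reading comes with each control period).
- optics.read_camera(name): name is "side" or "top" or "wrist"; returns a dict with "image" (384x512x3 uint8, blue, green, red), "fx", "fy", "cx", "cy" (pixels), "D" ([k1, k2, p1, p2, k3] as OpenCV has them; the pictures are not rectified), "R" (3x3) and "t" (3): a world point X has camera coordinates R X + t. Camera axes: x right, y down, z forward; pixel columns grow to the right and rows downward; lengths in m; the calibration is good to about 2 mm. A picture is of the moment at which its call begins. There is no depth.
- r.hand_in(): hands the job in; it is judged then, once.
Trained networks look in a picture, given as the dict that the camera call returned (one of the last four; its "shot" number tells which), for a name from the list of things; names that differ only in an ending like _2 or _b are one class to them, and where a whole thing is asked for, a point or a joint stands for the part that bears it (a point fixed in the world has none). Each returns a list of dicts, best first, with "conf" (0 to 1); they miss things now and then, are a little off and sometimes report something else, mostly with a low value. They report only what shows in the picture. A call takes as long as a camera call.
- nets.spot_in(name, picture): "location" ([column, row] in pixels, amid what is visible of it).
- nets.regions_of(name, picture): "mask" (384x512 bool, what is visible of it) and "location" ([column, row] in pixels, amid what is visible of it).
The state is a dict: "clock": time; "qpos": joint angles; "qd": joint speeds; "effort": joint torques, N m; "ee_pos": TCP position; "ee_rot": TCP orientation; "contact_force": force on the tool from outside, world axes, zero at the start; "moment": the same for the moment, N m; "finger_gap": finger opening in m; "grasp_force": force on a finger pad.
Only numpy, scipy, OpenCV 4.12 (cv2) and the standard library are available. Lean on these libraries where they do the work, as an engineer would, in place of code of your own. Each camera call takes 0.05 s, during which the arm holds its last target. There are 200 camera calls.

### The job

The card rack's swing gate is kept shut by two pinch catches on the rack's front rail. Squeeze the catch with the two round pins fully together between the fingers, then the catch with the two flat paddles, pinching both tabs of a catch at once (they stay squeezed). Then take the gate by its upright post, swing it out past the sprung ball in the sill and finish while still holding it by the post, wide open at about a right angle and still, without disturbing the things lying around.

Things in the scene. Friction and masses are not known exactly. Their poses are not given: they have to be found in the camera images.
- rack: Aluminium card rack fixed to the bench, 270 wide (y), 200 deep (x), 118 mm high to its rails. Origin on the bench, middle of its front; x to its back, z up. The shut gate (steel, 8 mm thick, 255 mm long, top at 116 mm) stands in the plane x = 0, a 10 mm thick sill before it. The front rail (x 6 to 36 mm) carries the catches. A sprung steel ball stands 7 mm out of the sill at x -58, y +22 mm.
- gate_hinge (a point): Point on the gate's upright hinge axis, 155 mm above the bench (the height of the gate post's origin), at x = 0, y = +127.5 mm of the rack.
- gate (a joint): Opening angle, rad: 0 shut, 1.57 square to the rack's front, stop 1.7. Turns clockwise seen from above, free end towards -x of the rack. Blocked until both catches are squeezed. A spring pulls it shut (0.2 Nm shut, 0.6 Nm wide); near 0.4 to 0.5 rad its lower edge must ride over the ball (about 1 Nm, 8 N at the post). Let go, it swings back to the ball or shut.
- gate_post: Round upright steel post to take the gate by from above, 16 mm in diameter, 35 mm before the gate's plane, 127.5 mm along it from the hinge (midway between the catches). Origin on its axis, 155 mm above the bench; the post reaches 20 mm above this; a bracket joins it to the gate 40 mm below. Its axes turn with the gate and are the rack's when shut.
- round_catch: Pinch catch with two round pins, black base 26 x 72 x 5 mm, 22 mm behind the gate's plane, 57.5 mm left or right of the rack's middle (the catches may swap). Origin mid-underside, 118 mm above the bench; axes as the rack's. Its tabs slide in y towards one another, 9 mm each, 3 N friction each, and stay. Over the tabs: 48 mm latched, 30 mm squeezed. Low noses (to 16 mm) reach over the gate.
- flat_catch: Pinch catch with two flat paddles, in the other place; otherwise built, sized and working exactly as the round-pin catch.
- round_pad_l: Left (+y) tab of the round-pin catch: an upright round pin 12 mm in diameter, white plastic. Origin on its middle line 32 mm above the catch's origin, a good height to pinch at; it reaches 22 mm below and 20 mm above this. In the catch's frame at y = +18 mm latched (up to 1.5 mm less at the start), +9 mm fully squeezed.
- round_pad_r: Right (-y) tab of the round-pin catch: an upright round pin 12 mm in diameter, white plastic. Origin on its middle line 32 mm above the catch's origin, a good height to pinch at; it reaches 22 mm below and 20 mm above this. In the catch's frame at y = -18 mm latched (up to 1.5 mm less at the start), -9 mm fully squeezed.
- flat_pad_l: Left (+y) tab of the flat-paddle catch: an upright flat paddle, 32 mm wide (x), 12 mm thick (y), white plastic. Origin on its middle line 32 mm above the catch's origin, a good height to pinch at; it reaches 22 mm below and 20 mm above this. In the catch's frame at y = +18 mm latched (up to 1.5 mm less at the start), +9 mm fully squeezed.
- flat_pad_r: Right (-y) tab of the flat-paddle catch: an upright flat paddle, 32 mm wide (x), 12 mm thick (y), white plastic. Origin on its middle line 32 mm above the catch's origin, a good height to pinch at; it reaches 22 mm below and 20 mm above this. In the catch's frame at y = -18 mm latched (up to 1.5 mm less at the start), -9 mm fully squeezed.
- relay: Loose grey relay, 40 x 22 x 36 mm, on the rack's rear deck; a bystander, origin under its middle.
- terminal: Loose grey terminal block, 45 x 40 x 38 mm, on the bench right beside the rack; a bystander, origin under its middle.
- parts_bin: Loose blue open bin, 150 x 100 x 70 mm, on the bench to the right; a bystander, origin under its middle.
- screwdriver: Loose screwdriver lying on the bench, front right; a bystander, origin under its middle.
- wrench: Loose wrench lying on the bench to the left; a bystander, origin under its middle.
- mug: Loose white mug, 80 mm wide, 92 mm tall, on the bench to the left; a bystander, origin under its middle.
- cleaner: Loose white jar, 52 mm wide, 130 mm tall, to the right; a bystander, origin under its middle.

How it is judged:
On the way, in this order (a step that is already met when the one before it is completed fails the run):
1. the round-pin catch is squeezed in by both its tabs (y of round_pad_l in the frame of round_catch below 0.0115 m and y of round_pad_r in the frame of round_catch above -0.0115 m and contact force between the fingers and round_pad_l above 1 N and contact force between the fingers and round_pad_r above 1 N), for 0.1 s.
2. then the flat-paddle catch is squeezed in by both its tabs (y of flat_pad_l in the frame of flat_catch below 0.0115 m and y of flat_pad_r in the frame of flat_catch above -0.0115 m and contact force between the fingers and flat_pad_l above 1 N and contact force between the fingers and flat_pad_r above 1 N), for 0.1 s.
3. the gate has swung out past the sprung ball (value of joint gate above 0.75 rad), for 0.1 s.
At the end, for the whole second after the job is handed in: The gate stands more than 1.25 rad (72 degrees) open and still (under 0.1 rad/s), held by the robot's fingers on its post (more than 1 N), and both catches are still squeezed (each tab more than 6.5 mm in) (value of joint gate above 1.25 rad and velocity of joint gate between -0.1 and 0.1 rad/s and contact force between the fingers and gate_post above 1 N and y of round_pad_l in the frame of round_catch below 0.0115 m and y of round_pad_r in the frame of round_catch above -0.0115 m and y of flat_pad_l in the frame of flat_catch below 0.0115 m and y of flat_pad_r in the frame of flat_catch above -0.0115 m); the arm keeps its last pose, push and grip.
It fails at once if a tab of the flat-paddle catch is squeezed in while the round-pin catch is still latched (not (y of round_pad_l in the frame of round_catch below 0.0115 m and y of round_pad_r in the frame of round_catch above -0.0115 m) and (y of flat_pad_l in the frame of flat_catch below 0.0115 m or y of flat_pad_r in the frame of flat_catch above -0.0115 m)).
It fails at once if one of the loose things lying around is shoved more than 40 mm (distance of any of relay, terminal, parts_bin, screwdriver, wrench, mug, cleaner from where it was at the start of the episode above 0.04 m).
It also fails if it takes over 51 s, if anything falls off the work surface, if the arm or the gripper's body presses on something with over 40 N, if the wrist force passes 120 N, or if a joint passes its speed limit or range.

## Working session

There is one attempt and no reset: what is moved stays moved. The work goes in short steps, Python scripts to look and compute and a tool call to move; the robot and the scene stay as the last step left them, time stands still between calls to the robot, and variables do not carry over. Pictures are saved under pics/ and viewed, at most 10 in all, crops included, and the job is handed in when it is done.

Besides the shell and the picture viewer there is one more tool, called after ">>>" by a JSON object that holds its "name" and its "arguments", one argument or row to a line. apply_moves: Moves the arm, as the interface text tells. Its arguments: {"type":"object","properties":{"steps":{"type":"array"},"grip":{"type":"number"}},"required":["steps"]}

```bash
mkdir -p pics; cat > h.py <<'E'
import numpy as np, cv2
from plant import r, optics, nets
def K(p): return np.array([[p['fx'],0,p['cx']],[0,p['fy'],p['cy']],[0,0,1]])
def ray(p,uv):
    n=cv2.undistortPoints(np.array([[uv]],float),K(p),np.array(p['D'],float))[0,0]
    R=np.array(p['R']);t=np.array(p['t']);return -R.T@t, R.T@np.array([n[0],n[1],1.])
def onz(p,uv,z):
    o,d=ray(p,uv);return o+d*(z-o[2])/d[2]
def proj(p,X):
    return cv2.projectPoints(np.array(X,float).reshape(-1,3),cv2.Rodrigues(np.array(p['R'],float))[0],np.array(p['t'],float),K(p),np.array(p['D'],float))[0][:,0]
E
python3 - <<'E'
from h import *
names="rack gate_post round_catch flat_catch round_pad_l round_pad_r flat_pad_l flat_pad_r relay terminal parts_bin screwdriver wrench mug cleaner".split()
zs=dict(rack=.1,gate_post=.155,round_catch=.123,flat_catch=.123,round_pad_l=.15,round_pad_r=.15,flat_pad_l=.15,flat_pad_r=.15)
ims=[]
for c in ("top","side"):
    p=optics.read_camera(c); ims.append(p['image'])
    print(c,(-np.array(p['R']).T@p['t']).round(3))
    cv2.imwrite(f'pics/{c}0.png',p['image'])
    for n in names:
        print(n,[(np.round(d['location']).tolist(),round(d['conf'],2),onz(p,d['location'],zs.get(n,.03)).round(3)[:2].tolist()) for d in nets.spot_in(n,p)[:2]])
print(r.observe())
E
```

```text
top [0.35  0.03  1.527]
rack [([272.0, 168.0], 0.88, [0.639, -0.011])]
gate_post [([267.0, 200.0], 0.48, [0.536, 0.002])]
round_catch [([293.0, 189.0], 0.63, [0.574, -0.073])]
flat_catch [([252.0, 182.0], 0.78, [0.591, 0.045])]
round_pad_l []
round_pad_r []
flat_pad_l [([292.0, 189.0], 0.52, [0.571, -0.07]), ([259.0, 180.0], 0.43, [0.593, 0.026])]
flat_pad_r [([292.0, 189.0], 0.52, [0.571, -0.07]), ([259.0, 180.0], 0.43, [0.593, 0.026])]
relay []
terminal [([339.0, 187.0], 0.73, [0.598, -0.22])]
parts_bin [([405.0, 263.0], 0.68, [0.368, -0.424]), ([336.0, 186.0], 0.68, [0.603, -0.21])]
screwdriver [([373.0, 281.0], 0.91, [0.314, -0.326])]
wrench [([134.0, 176.0], 0.91, [0.618, 0.412])]
mug [([96.0, 246.0], 0.57, [0.398, 0.519]), ([259.0, 177.0], 0.54, [0.624, 0.023])]
cleaner [([416.0, 170.0], 0.59, [0.659, -0.465])]
side [ 1.051 -1.191  1.066]
rack [([277.0, 222.0], 0.67, [0.677, -0.097])]
gate_post [([245.0, 184.0], 0.66, [0.54, -0.019])]
round_catch [([249.0, 200.0], 0.55, [0.568, -0.054])]
flat_catch [([269.0, 181.0], 0.58, [0.587, 0.067])]
round_pad_l [([250.0, 196.0], 0.63, [0.
[... 665 characters left out ...]
0.419])]
{'clock': 1.6, 'qpos': array([-1.34461358e+00,  3.50715520e-01,  1.65178550e+00, -8.82631321e-06,
        1.13909235e+00, -8.46477159e-02]), 'qd': array([-0.00070836,  0.00180211,  0.00035417,  0.0002981 ,  0.00210042,
        0.0012467 ]), 'effort': array([-5.19500372e-04, -5.06024337e+01, -2.91644526e+01, -8.88385557e-05,
        6.51101000e-04, -2.29225876e-06]), 'ee_pos': array([ 0.1682134 , -0.52363918,  0.25328657]), 'ee_rot': array([ 9.87947056e-01,  1.54792164e-01, -4.02329914e-06, -7.01759595e-08]), 'contact_force': array([-0.46539209,  0.38892193,  0.36214244]), 'moment': array([-0.03474336, -0.02616409, -0.01736078]), 'grasp_force': 0.0, 'finger_gap': 0.08536393785368811}
```

View pics/top0.png

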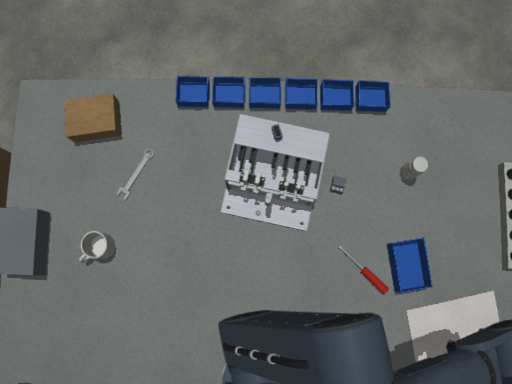

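View pics/side0.png

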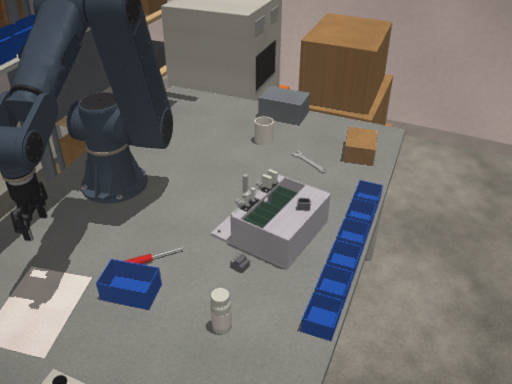

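The top view shows the rack near (0.6, 0) yawed by about -8°, with one catch near px (293,189), the other near (252,182) and the post near (267,200). The side view agrees. Next I move above the rack for a closer look.

>>> {"name": "apply_moves", "arguments": {
  "steps": [
    {"dp": [2.6, 4.1, 0.9], "roll": -0.3},
    {"dp": [2.6, 4.1, 0.9], "roll": -0.3},
    {"dp": [2.6, 4.1, 0.9], "roll": -0.3},
    {"dp": [2.6, 4.1, 0.9], "roll": -0.3},
    {"dp": [2.6, 4.1, 0.9], "roll": -0.3}
  ]
}}

```text
clock: 2.1
ee_pos: [0.2988, -0.3169, 0.2988]
ee_rot: [0.999, 0.05, 0.0, 0.0]
contact_force: [-0.2, -2.0, -0.4]
finger_gap: 0.0851
grasp_force: 0.0
```

>>> {"name": "apply_moves", "arguments": {
  "steps": [
    {"dp": [2.6, 4.1, 0.9], "roll": -0.3},
    {"dp": [2.6, 4.1, 0.9], "roll": -0.3},
    {"dp": [2.6, 4.1, 0.9], "roll": -0.3},
    {"dp": [2.6, 4.1, 0.9], "roll": -0.3},
    {"dp": [2.6, 4.1, 0.9], "roll": -0.3}
  ]
}}

```text
clock: 2.6
ee_pos: [0.4289, -0.1117, 0.3439]
ee_rot: [0.998, -0.055, 0.0, 0.0]
contact_force: [0.7, -1.2, 0.9]
finger_gap: 0.0856
grasp_force: 0.0
```

>>> {"name": "apply_moves", "arguments": {
  "steps": [
    {"dp": [2.6, 4.1, 0.9], "roll": -0.2},
    {"dp": [2.6, 4.1, 0.9], "roll": 0},
    {"dp": [0, 0, 0], "roll": 0}
  ]
}}

```text
clock: 2.9
ee_pos: [0.4822, -0.0277, 0.3622]
ee_rot: [0.998, -0.066, 0.001, -0.0]
contact_force: [-0.6, -0.2, -1.1]
finger_gap: 0.0855
grasp_force: 0.0
```

```bash
cat > look.py <<'E'
from h import *
import sys
zs=dict(gate_post=.165,round_catch=.123,flat_catch=.123)
o=r.observe();print(o['clock'],o['ee_pos'].round(4),o['ee_rot'].round(4))
for c in sys.argv[2:]:
    p=optics.read_camera(c)
    print(c,'cam',(-np.array(p['R']).T@p['t']).round(3))
    cv2.imwrite(f'pics/{c}{sys.argv[1]}.png',p['image'])
    for n in "gate_post round_catch flat_catch round_pad_l flat_pad_l relay".split():
        print(n,[(np.round(d['location']).tolist(),round(d['conf'],2),onz(p,d['location'],zs.get(n,.16)).round(3)[:2].tolist()) for d in nets.spot_in(n,p)[:3]])
E
python3 look.py 1 wrist top
```

```text
2.9 [ 0.4822 -0.0277  0.3622] [ 9.979e-01 -6.550e-02  1.000e-03 -4.000e-04]
wrist cam [ 0.564 -0.039  0.482]
gate_post [([222.0, 109.0], 0.89, [0.544, -0.004])]
round_catch [([279.0, 71.0], 0.67, [0.572, -0.066])]
flat_catch [([167.0, 61.0], 0.66, [0.599, 0.051])]
round_pad_l [([300.0, 68.0], 0.76, [0.572, -0.084]), ([266.0, 62.0], 0.72, [0.581, -0.052])]
flat_pad_l [([147.0, 58.0], 0.8, [0.601, 0.06]), ([180.0, 56.0], 0.67, [0.598, 0.028]), ([225.0, 106.0], 0.49, [0.546, -0.007])]
relay [([266.0, 60.0], 0.71, [0.583, -0.052])]
top cam [0.35  0.03  1.527]
gate_post [([338.0, 185.0], 0.24, [0.581, -0.195])]
round_catch [([135.0, 175.0], 0.63, [0.606, 0.386]), ([240.0, 185.0], 0.36, [0.582, 0.08])]
flat_catch [([247.0, 182.0], 0.67, [0.593, 0.058]), ([335.0, 184.0], 0.38, [0.592, -0.194])]
round_pad_l []
flat_pad_l [([239.0, 185.0], 0.35, [0.576, 0.079])]
relay [([277.0, 133.0], 0.67, [0.729, -0.024])]
```

View pics/wrist1.png

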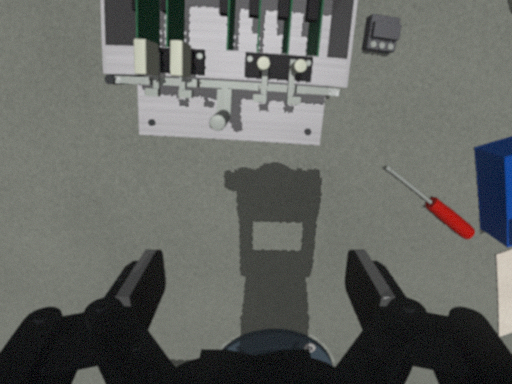

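The wrist view shows the round pins at px (264,63) and (301,66), so that catch is on the right (-y). The paddles are at (147,57) and (180,57) and the post top is at (219,122). I'll go closer to centre the catches in the picture.

>>> {"name": "apply_moves", "arguments": {
  "steps": [
    {"dp": [3, -1, -2], "roll": 0},
    {"dp": [3, 0, -2], "roll": 0},
    {"dp": [0, 0, 0], "roll": 0}
  ]
}}

```text
clock: 3.9
ee_pos: [0.5414, -0.0418, 0.3181]
ee_rot: [0.998, -0.068, -0.002, -0.0]
contact_force: [-0.8, -0.2, 0.6]
finger_gap: 0.0851
grasp_force: 0.0
```

```bash
python3 look.py 2 wrist; python3 - <<'E'
import cv2
i=cv2.imread('pics/wrist2.png');cv2.imwrite('pics/w2c.png',cv2.resize(i[40:240,90:357],None,fx=3,fy=3,interpolation=cv2.INTER_CUBIC)[:600,:800])
E
```

```text
3.9 [ 0.5414 -0.0418  0.3181] [ 9.977e-01 -6.810e-02 -2.100e-03 -2.000e-04]
wrist cam [ 0.624 -0.053  0.438]
gate_post [([213.0, 175.0], 0.86, [0.55, -0.006])]
round_catch [([274.0, 133.0], 0.83, [0.572, -0.066])]
flat_catch [([154.0, 125.0], 0.87, [0.596, 0.05]), ([218.0, 149.0], 0.62, [0.564, -0.008])]
round_pad_l [([296.0, 133.0], 0.65, [0.575, -0.083]), ([256.0, 130.0], 0.49, [0.583, -0.049])]
flat_pad_l [([166.0, 127.0], 0.87, [0.596, 0.028]), ([132.0, 125.0], 0.85, [0.603, 0.058]), ([386.0, 76.0], 0.7, [0.614, -0.163])]
relay []
```

View pics/w2c.png

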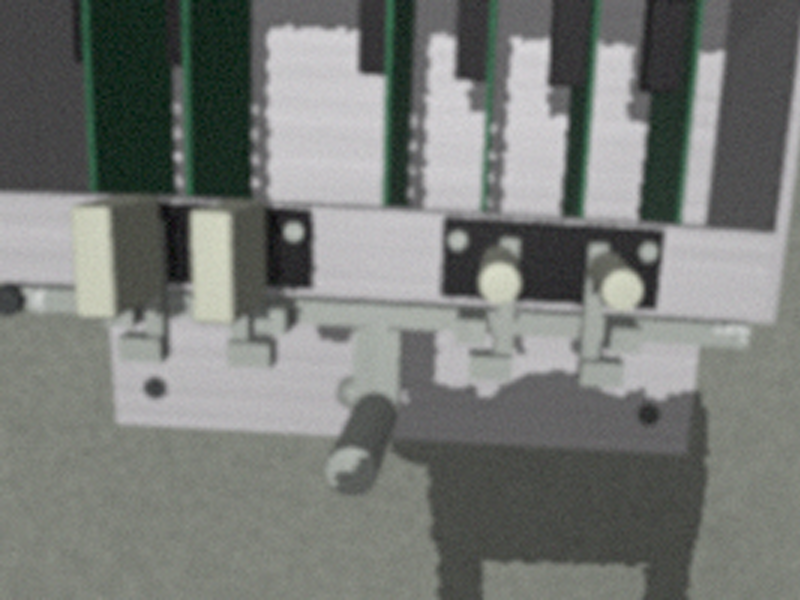

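The crop shows the pin tops at px (256.5,134) and (297,136.5), the paddle tops at about (121.5,127) and (161,128), and the post top at (206.5,196.5). I'll fit the rack pose to these.

```bash
cat > fit.py <<'E'
from h import *
from scipy.optimize import least_squares
p=optics.read_camera('wrist')
c=lambda x,y:((x+.5)/3-.5+90,(y+.5)/3-.5+40)
# rack-frame points, pixel
s=17.3
P=[((.022,-.0575+s/1e3,.17),c(500,283)),((.022,-.0575-s/1e3,.17),c(622,290)),((.022,.0575+s/1e3,.17),c(95,262)),((.022,.0575-s/1e3,.17),c(214,264)),((-.035,0,.175),c(350,470)),
((.035,-.0215,.123),c(443,218)),((.035,-.0935,.123),c(661,232)),((.009,-.0935,.123),c(658,308)),((.009,-.0215,.123),c(443,296))]
X=np.array([a for a,_ in P]);U=np.array([b for _,b in P])
def W(v,X):
    co,si=np.cos(v[2]),np.sin(v[2]);return np.c_[v[0]+co*X[:,0]-si*X[:,1],v[1]+si*X[:,0]+co*X[:,1],X[:,2]]
f=least_squares(lambda v:(proj(p,W(v,X))-U).ravel(),[.57,0,-.14],loss='soft_l1')
v=f.x;print(v.round(4),np.degrees(v[2]));print((proj(p,W(v,X))-U).round(1).tolist())
for (a,u) in P: print(a,onz(p,u,a[2]).round(4),W(v,np.array([a]))[0].round(4))
E
python3 fit.py; python3 -c "
from h import *
from scipy.spatial.transform import Rotation as R
o=r.observe();print(o['ee_pos'],R.from_quat(o['ee_rot']).as_matrix().round(3))"
```

```text
[ 0.5663 -0.0048 -0.1973] -11.303978324583703
[[-0.4, -0.2], [-0.6, -0.0], [0.7, -0.4], [0.7, 0.9], [0.5, -0.2], [0.1, -0.3], [0.6, -0.3], [-1.3, 0.5], [-1.1, 0.1]]
(0.022, -0.0402, 0.17) [ 0.5797 -0.0488  0.17  ] [ 0.58   -0.0485  0.17  ]
(0.022, -0.0748, 0.17) [ 0.5731 -0.0829  0.17  ] [ 0.5732 -0.0825  0.17  ]
(0.022, 0.0748, 0.17) [0.6023 0.0649 0.17  ] [0.6025 0.0642 0.17  ]
(0.022, 0.0402, 0.17) [0.5966 0.0308 0.17  ] [0.5957 0.0303 0.17  ]
(-0.035, 0, 0.175) [0.5318 0.0026 0.175 ] [0.532  0.0021 0.175 ]
(0.035, -0.0215, 0.123) [ 0.5962 -0.0326  0.123 ] [ 0.5964 -0.0328  0.123 ]
(0.035, -0.0935, 0.123) [ 0.5821 -0.1028  0.123 ] [ 0.5823 -0.1034  0.123 ]
(0.009, -0.0935, 0.123) [ 0.5571 -0.0996  0.123 ] [ 0.5568 -0.0983  0.123 ]
(0.009, -0.0215, 0.123) [ 0.5708 -0.0287  0.123 ] [ 0.5709 -0.0277  0.123 ]
[ 0.53997441 -0.04160208  0.32213355] [[ 0.991 -0.136  0.001]
 [-0.136 -0.991 -0.   ]
 [ 0.001  0.    -1.   ]]
```

>>> {"name": "apply_moves", "arguments": {
  "steps": [
    {"dp": [1.8, -1.2, -2.5], "roll": -0.22},
    {"dp": [1.8, -1.2, -3.5], "roll": -0.22},
    {"dp": [0, 0, 0], "roll": 0}
  ]
}}

```text
clock: 4.6
ee_pos: [0.5757, -0.0664, 0.2573]
ee_rot: [0.995, -0.099, -0.003, -0.0]
contact_force: [-1.2, -0.7, -0.9]
finger_gap: 0.0853
grasp_force: 0.0
```

```bash
python3 - <<'E'
from h import *
from scipy.spatial.transform import Rotation as R
L=[]
for k in range(6):
    p=optics.read_camera('wrist');o=r.observe();m=R.from_quat(o['ee_rot']).as_matrix()
    L.append(np.r_[o['ee_pos'],np.degrees(np.arctan2(m[1,0],m[0,0])),-np.array(p['R']).T@p['t']])
L=np.array(L);print(L.round(4));print(L.mean(0).round(4))
i=p['image'];cv2.imwrite('pics/wrist3.png',i)
cv2.imwrite('pics/w3c.png',cv2.resize(i[120:320,120:387],None,fx=3,fy=3,interpolation=cv2.INTER_CUBIC)[:600,:800])
np.savez('w3.npz',**{k:p[k] for k in('fx','fy','cx','cy','D','R','t')})
E
```

```text
[[  0.5757  -0.0659   0.2597 -11.3436   0.6573  -0.0829   0.3768]
 [  0.576   -0.0656   0.2614 -11.3061   0.6571  -0.0823   0.3794]
 [  0.5762  -0.0655   0.2624 -11.2883   0.6571  -0.0819   0.3813]
 [  0.5763  -0.0654   0.2629 -11.2779   0.6571  -0.0817   0.3825]
 [  0.5763  -0.0654   0.263  -11.2802   0.6571  -0.0815   0.383 ]
 [  0.5763  -0.0654   0.2629 -11.2796   0.657   -0.0815   0.3832]]
[  0.5762  -0.0655   0.2621 -11.2959   0.6571  -0.0819   0.381 ]
```

View pics/w3c.png

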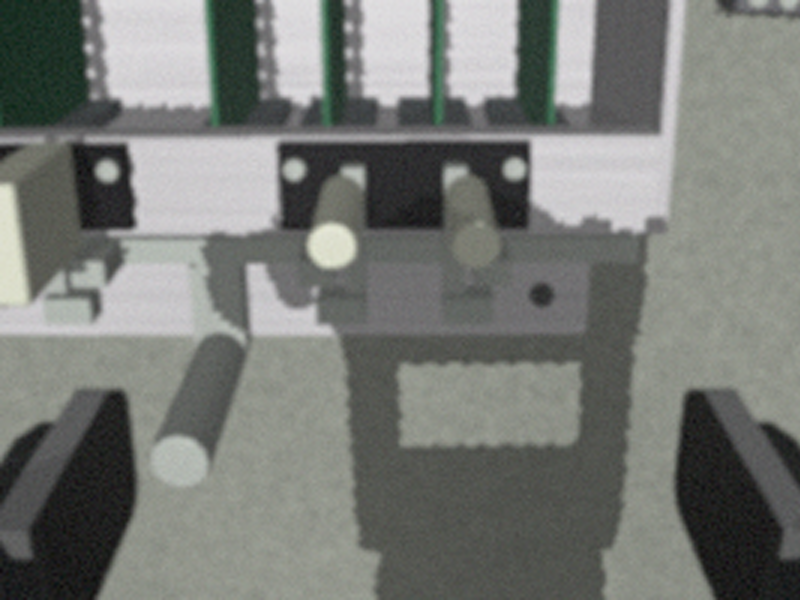

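The crop shows the pin tops at (332,246) and (477,246), roughly centred between the fingers, and the post top at (180,461). I'll check those against the calibration.

```bash
python3 - <<'E'
from h import *
p=dict(np.load('w3.npz'))
c=lambda x,y:((x+.5)/3-.5+120,(y+.5)/3-.5+120)
for n,a,z in [('pl',(332,246),.17),('pr',(477,246),.17),('post',(180,461),.175),('b',(279,143),.123),('b',(529,143),.123),('b',(529,228),.123),('b',(279,228),.123)]:
    print(n,onz(p,c(*a),z).round(4))
E
```

```text
pl [ 0.5813 -0.0489  0.17  ]
pr [ 0.5745 -0.0826  0.17  ]
post [0.5338 0.0011 0.175 ]
b [ 0.5975 -0.0339  0.123 ]
b [ 0.5837 -0.1025  0.123 ]
b [ 0.5588 -0.0985  0.123 ]
b [ 0.573  -0.0279  0.123 ]
```

>>> {"name": "apply_moves", "arguments": {
  "steps": [
    {"dp": [0.15, 0, -2.5], "roll": 0},
    {"dp": [0, 0, -2.5], "roll": 0},
    {"dp": [0, 0, -2.5], "roll": 0},
    {"dp": [0, 0, -2.0], "roll": 0},
    {"dp": [0, 0, -0.9], "roll": 0}
  ]
}}

```text
clock: 5.4
ee_pos: [0.5772, -0.0653, 0.1566]
ee_rot: [0.995, -0.098, -0.0, -0.0]
contact_force: [-0.0, -0.1, -0.5]
finger_gap: 0.0856
grasp_force: 0.0
```

>>> {"name": "apply_moves", "arguments": {
  "steps": [
    {"dp": [0, 0, 0], "roll": 0},
    {"dp": [0, 0, 0], "roll": 0}
  ],
  "grip": 5.4
}}

```text
clock: 5.6
ee_pos: [0.5783, -0.0657, 0.1586]
ee_rot: [0.995, -0.098, 0.001, 0.0]
contact_force: [0.2, -0.4, 0.8]
finger_gap: 0.059
grasp_force: 0.0
```

>>> {"name": "apply_moves", "arguments": {
  "steps": [
    {"dp": [0, 0, 0], "roll": 0},
    {"dp": [0, 0, 0], "roll": 0},
    {"dp": [0, 0, 0], "roll": 0}
  ]
}}

```text
clock: 5.9
ee_pos: [0.5779, -0.0657, 0.1578]
ee_rot: [0.995, -0.099, 0.0, 0.0]
contact_force: [-0.5, 0.1, 0.7]
finger_gap: 0.0537
grasp_force: 0.0
```

>>> {"name": "apply_moves", "arguments": {
  "steps": [
    {"dp": [0, 0, 0], "roll": 0},
    {"dp": [0, 0, 0], "roll": 0},
    {"dp": [0, 0, 0], "roll": 0},
    {"dp": [0, 0, 0], "roll": 0},
    {"dp": [0, 0, 0], "roll": 0}
  ],
  "grip": 2.6
}}

```text
clock: 6.4
ee_pos: [0.5782, -0.0653, 0.1583]
ee_rot: [0.995, -0.099, 0.001, -0.0]
contact_force: [-2.3, 2.2, 9.0]
finger_gap: 0.027
grasp_force: 39.3
```

>>> {"name": "apply_moves", "arguments": {
  "steps": [
    {"dp": [0, 0, 0], "roll": 0},
    {"dp": [0, 0, 0], "roll": 0},
    {"dp": [0, 0, 0], "roll": 0}
  ]
}}

```text
clock: 6.7
ee_pos: [0.5782, -0.0654, 0.1583]
ee_rot: [0.995, -0.099, 0.001, -0.0]
contact_force: [-1.0, 2.8, 9.4]
finger_gap: 0.0269
grasp_force: 39.3
```

>>> {"name": "apply_moves", "arguments": {
  "steps": [
    {"dp": [0, 0, 0], "roll": 0},
    {"dp": [0, 0, 0], "roll": 0},
    {"dp": [0, 0, 0], "roll": 0},
    {"dp": [0, 0, 1], "roll": 0},
    {"dp": [0, 0, 3], "roll": 0}
  ],
  "grip": 8.5
}}

```text
clock: 7.2
ee_pos: [0.5765, -0.0655, 0.1959]
ee_rot: [0.995, -0.099, -0.002, -0.0]
contact_force: [-0.3, -0.2, 0.2]
finger_gap: 0.0849
grasp_force: 0.0
```

>>> {"name": "apply_moves", "arguments": {
  "steps": [
    {"dp": [0, 0, 4], "roll": 0},
    {"dp": [0.75, 3.8, 1], "roll": 0},
    {"dp": [0.75, 3.8, 0], "roll": 0},
    {"dp": [0.7, 3.7, 0], "roll": 0},
    {"dp": [0, 0, 0], "roll": 0}
  ]
}}

```text
clock: 7.7
ee_pos: [0.6001, 0.051, 0.2481]
ee_rot: [0.995, -0.097, 0.0, -0.0]
contact_force: [0.0, -0.4, 0.0]
finger_gap: 0.0852
grasp_force: 0.0
```

```bash
python3 - <<'E'
from h import *
for k in range(5): p=optics.read_camera('wrist')
o=r.observe();print(o['clock'],o['ee_pos'].round(4))
i=p['image'];cv2.imwrite('pics/wrist4.png',i)
cv2.imwrite('pics/w4c.png',cv2.resize(i[120:320,120:387],None,fx=3,fy=3,interpolation=cv2.INTER_CUBIC)[:600,:800])
np.savez('w4.npz',**{k:p[k] for k in('fx','fy','cx','cy','D','R','t')})
E
```

```text
7.95 [0.5996 0.0463 0.2475]
```

View pics/w4c.png

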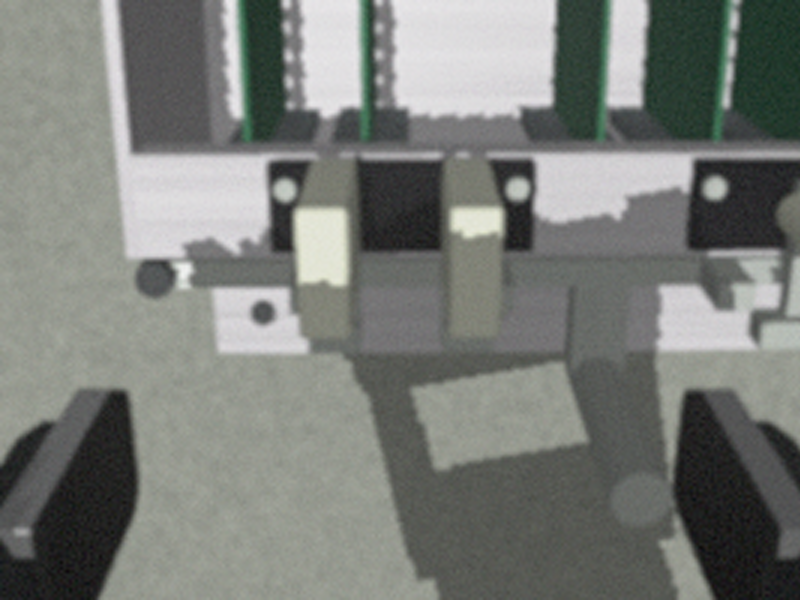

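The paddle tops are centred at about (322,272) and (475,272), and the base is centred at (401,204). I'll compute positions from those.

```bash
python3 - <<'E'
from h import *
p=dict(np.load('w4.npz'))
c=lambda x,y:((x+.5)/3-.5+120,(y+.5)/3-.5+120)
for n,a,z in [('pl',(322,272),.17),('pr',(475,272),.17),('post',(640,500),.175),('b',(270,160),.123),('b',(533,160),.123),('b',(533,249),.123),('b',(270,249),.123),('bc',(401.5,204),.123)]:
    print(n,onz(p,c(*a),z).round(4))
print(r.observe()['ee_pos'])
E
```

```text
pl [0.6043 0.0642 0.17  ]
pr [0.5976 0.0309 0.17  ]
post [0.5336 0.0023 0.175 ]
b [0.62   0.0786 0.123 ]
b [0.6063 0.0104 0.123 ]
b [0.5813 0.0143 0.123 ]
b [0.5956 0.0847 0.123 ]
bc [0.6011 0.0469 0.123 ]
[0.59963435 0.04634842 0.24749275]
```

>>> {"name": "apply_moves", "arguments": {
  "steps": [
    {"dp": [0.1, 0, -2], "roll": 0},
    {"dp": [0, 0, -2.5], "roll": 0},
    {"dp": [0, 0, -2.5], "roll": 0},
    {"dp": [0, 0, -1.5], "roll": 0},
    {"dp": [0, 0, -0.5], "roll": 0}
  ]
}}

```text
clock: 8.45
ee_pos: [0.6002, 0.0466, 0.156]
ee_rot: [0.995, -0.099, -0.001, 0.0]
contact_force: [-0.1, 0.6, 0.6]
finger_gap: 0.0846
grasp_force: 0.0
```

>>> {"name": "apply_moves", "arguments": {
  "steps": [
    {"dp": [0, 0, 0], "roll": 0},
    {"dp": [0, 0, 0], "roll": 0},
    {"dp": [0, 0, 0], "roll": 0}
  ],
  "grip": 5.4
}}

```text
clock: 8.75
ee_pos: [0.6012, 0.0473, 0.1584]
ee_rot: [0.995, -0.099, 0.001, -0.0]
contact_force: [0.2, -0.1, 0.2]
finger_gap: 0.0538
grasp_force: 0.0
```

>>> {"name": "apply_moves", "arguments": {
  "steps": [
    {"dp": [0, 0, 0], "roll": 0},
    {"dp": [0, 0, 0], "roll": 0},
    {"dp": [0, 0, 0], "roll": 0},
    {"dp": [0, 0, 0], "roll": 0},
    {"dp": [0, 0, 0], "roll": 0}
  ],
  "grip": 2.6
}}

```text
clock: 9.25
ee_pos: [0.6013, 0.0474, 0.1587]
ee_rot: [0.995, -0.098, 0.001, -0.0]
contact_force: [-2.3, 0.2, 11.0]
finger_gap: 0.0273
grasp_force: 49.0
```

>>> {"name": "apply_moves", "arguments": {
  "steps": [
    {"dp": [0, 0, 0], "roll": 0},
    {"dp": [0, 0, 0], "roll": 0},
    {"dp": [0, 0, 0], "roll": 0}
  ]
}}

```text
clock: 9.55
ee_pos: [0.6013, 0.0474, 0.1587]
ee_rot: [0.995, -0.098, 0.001, -0.0]
contact_force: [-2.6, -1.0, 10.7]
finger_gap: 0.027
grasp_force: 49.0
```

>>> {"name": "apply_moves", "arguments": {
  "steps": [
    {"dp": [0, 0, 0], "roll": 0},
    {"dp": [0, 0, 0], "roll": 0},
    {"dp": [0, 0, 0], "roll": 0},
    {"dp": [0, 0, 1.5], "roll": 0},
    {"dp": [0, 0, 3.5], "roll": 0}
  ],
  "grip": 6.5
}}

```text
clock: 10.05
ee_pos: [0.5995, 0.0474, 0.2062]
ee_rot: [0.995, -0.099, -0.002, 0.0]
contact_force: [0.4, -0.8, -0.4]
finger_gap: 0.0651
grasp_force: 0.0
```

>>> {"name": "apply_moves", "arguments": {
  "steps": [
    {"dp": [0, 0, 3], "roll": 0},
    {"dp": [-2, -1.4, 0.4], "roll": 0},
    {"dp": [-3, -2.1, 0], "roll": 0},
    {"dp": [-1.8, -1.1, 0], "roll": 0},
    {"dp": [0, 0, 0], "roll": 0}
  ]
}}

```text
clock: 10.55
ee_pos: [0.5312, 0.0004, 0.2426]
ee_rot: [0.995, -0.099, 0.0, 0.0]
contact_force: [1.3, -0.7, 0.6]
finger_gap: 0.0648
grasp_force: 0.0
```

```bash
python3 - <<'E'
from h import *
for k in range(4): p=optics.read_camera('wrist')
o=r.observe();print(o['clock'],o['ee_pos'].round(4),o['qpos'].round(3),o['finger_gap'])
i=p['image']
cv2.imwrite('pics/w5.png',i)
np.savez('w5.npz',**{k:p[k] for k in('fx','fy','cx','cy','D','R','t')})
E
```

```text
10.75 [0.5334 0.0017 0.2418] [-0.084  0.333  1.708  0.     1.1    1.684] 0.06504014043851362
```

View pics/w5.png

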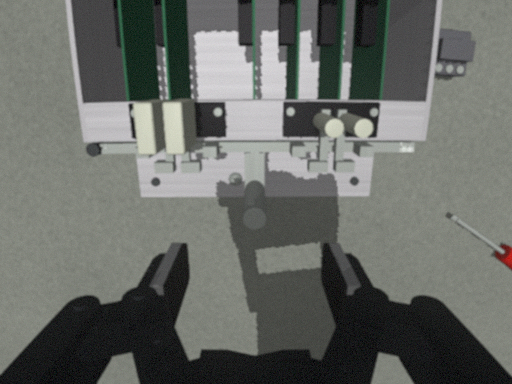

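>>> {"name": "apply_moves", "arguments": {
  "steps": [
    {"dp": [0, 0, 0], "roll": 0.95},
    {"dp": [0, 0, 0], "roll": 0.95},
    {"dp": [0, 0, 0], "roll": 0.95},
    {"dp": [0, 0, 0], "roll": 0.9},
    {"dp": [0, 0, 0], "roll": 0}
  ],
  "grip": 5.0
}}

```text
clock: 11.25
ee_pos: [0.5332, 0.0018, 0.2413]
ee_rot: [0.987, 0.164, -0.0, -0.0]
contact_force: [0.5, 1.1, -0.6]
finger_gap: 0.0499
grasp_force: 0.0
```

```bash
python3 - <<'E'
from h import *
from scipy.spatial.transform import Rotation as R
o=r.observe();print(o['ee_pos'].round(4),R.from_quat(o['ee_rot']).as_matrix()[:2,0].round(3))
p=dict(np.load('w5.npz'));print('post',onz(p,(254,218),.175).round(4))
a=-np.radians(11.35);c,s=np.cos(a),np.sin(a);M=np.array([[c,-s],[s,c]])
H=np.array([.568,-.005])+M@[0,.1275]; print('hinge',H)
acc=np.array([.5337,.0018])
for th in np.arange(4.25,90,4.25):
    t=-np.radians(th);v=np.array([[np.cos(t),-np.sin(t)],[np.sin(t),np.cos(t)]])@[-.035,-.1275]
    q=H+M@v;d=((q-acc)*100).round(2);acc=acc+d/100;print(th,q.round(4),d)
E
```

```text
[0.5332 0.0018 0.2413] [0.946 0.323]
post [0.5336 0.0018 0.175 ]
hinge [0.59309223 0.12000652]
4.25 [0.5251 0.0066] [-0.86  0.48]
8.5 [0.5169 0.012 ] [-0.82  0.54]
12.75 [0.5091 0.0179] [-0.78  0.59]
17.0 [0.5017 0.0244] [-0.74  0.65]
21.25 [0.4949 0.0315] [-0.68  0.71]
25.5 [0.4886 0.039 ] [-0.63  0.75]
29.75 [0.4829 0.0469] [-0.57  0.79]
34.0 [0.4778 0.0553] [-0.51  0.84]
38.25 [0.4733 0.064 ] [-0.45  0.87]
42.5 [0.4695 0.0731] [-0.38  0.91]
46.75 [0.4664 0.0823] [-0.31  0.92]
51.0 [0.4639 0.0918] [-0.25  0.95]
55.25 [0.4622 0.1015] [-0.17  0.97]
59.5 [0.4612 0.1112] [-0.1   0.97]
63.75 [0.4609 0.121 ] [-0.03  0.98]
68.0 [0.4613 0.1308] [0.04 0.98]
72.25 [0.4625 0.1406] [0.12 0.98]
76.5 [0.4644 0.1502] [0.19 0.96]
80.75 [0.467  0.1597] [0.26 0.95]
85.0 [0.4702 0.1689] [0.32 0.92]
89.25 [0.4742 0.1779] [0.4 0.9]
```

>>> {"name": "apply_moves", "arguments": {
  "steps": [
    {"dp": [0, 0, -2.5], "roll": 0},
    {"dp": [0, 0, -2.5], "roll": 0},
    {"dp": [0, 0, -2], "roll": 0},
    {"dp": [0, 0, -1.1], "roll": 0},
    {"dp": [0, 0, 0], "roll": 0}
  ]
}}

```text
clock: 11.75
ee_pos: [0.5324, 0.0016, 0.1592]
ee_rot: [0.987, 0.161, -0.001, -0.0]
contact_force: [0.3, 0.5, 0.4]
finger_gap: 0.0498
grasp_force: 0.0
```

>>> {"name": "apply_moves", "arguments": {
  "steps": [
    {"dp": [0, 0, 0], "roll": 0},
    {"dp": [0, 0, 0], "roll": 0},
    {"dp": [0, 0, 0], "roll": 0},
    {"dp": [0, 0, 0], "roll": 0},
    {"dp": [0, 0, 0], "roll": 0}
  ],
  "grip": 0.8
}}

```text
clock: 12.25
ee_pos: [0.5332, 0.0022, 0.1615]
ee_rot: [0.987, 0.162, 0.001, -0.001]
contact_force: [-0.2, 7.4, 4.1]
finger_gap: 0.0142
grasp_force: 58.3
```

Gripped firmly. Now swing the gate.

>>> {"name": "apply_moves", "arguments": {
  "steps": [
    {"dp": [-0.86, 0.48, 0], "roll": -0.36},
    {"dp": [-0.82, 0.54, 0], "roll": -0.36},
    {"dp": [-0.78, 0.59, 0], "roll": -0.36}
  ]
}}

```text
clock: 12.55
ee_pos: [0.5088, 0.0172, 0.1615]
ee_rot: [0.996, 0.086, 0.001, 0.0]
contact_force: [3.8, -2.2, 1.8]
finger_gap: 0.0145
grasp_force: 59.5
```

>>> {"name": "apply_moves", "arguments": {
  "steps": [
    {"dp": [-0.74, 0.65, 0], "roll": -0.36},
    {"dp": [-0.68, 0.71, 0], "roll": -0.36},
    {"dp": [-0.63, 0.75, 0], "roll": -0.36},
    {"dp": [-0.57, 0.79, 0], "roll": -0.36}
  ]
}}

```text
clock: 12.95
ee_pos: [0.4826, 0.0447, 0.1616]
ee_rot: [1.0, -0.014, 0.001, 0.002]
contact_force: [-1.4, -15.7, 5.2]
finger_gap: 0.0148
grasp_force: 60.4
```

>>> {"name": "apply_moves", "arguments": {
  "steps": [
    {"dp": [-0.51, 0.84, 0], "roll": -0.36},
    {"dp": [-0.45, 0.87, 0], "roll": -0.36},
    {"dp": [-0.38, 0.91, 0], "roll": -0.36},
    {"dp": [-0.31, 0.92, 0], "roll": -0.36}
  ]
}}

```text
clock: 13.35
ee_pos: [0.4637, 0.0811, 0.1614]
ee_rot: [0.993, -0.114, -0.002, 0.001]
contact_force: [-14.6, -9.6, 17.2]
finger_gap: 0.0144
grasp_force: 61.8
```

>>> {"name": "apply_moves", "arguments": {
  "steps": [
    {"dp": [-0.25, 0.95, 0], "roll": -0.36},
    {"dp": [-0.17, 0.97, 0], "roll": -0.36},
    {"dp": [-0.1, 0.97, 0], "roll": -0.36},
    {"dp": [-0.03, 0.98, 0], "roll": -0.36}
  ]
}}

```text
clock: 13.75
ee_pos: [0.4583, 0.1204, 0.1613]
ee_rot: [0.977, -0.214, -0.002, 0.001]
contact_force: [-13.6, -6.9, 14.6]
finger_gap: 0.0145
grasp_force: 62.2
```

>>> {"name": "apply_moves", "arguments": {
  "steps": [
    {"dp": [0.04, 0.98, 0], "roll": -0.36},
    {"dp": [0.12, 0.98, 0], "roll": -0.36},
    {"dp": [0.19, 0.96, 0], "roll": -0.36},
    {"dp": [0.26, 0.95, 0], "roll": -0.36},
    {"dp": [0.32, 0.92, 0], "roll": -0.36}
  ]
}}

```text
clock: 14.25
ee_pos: [0.4675, 0.1689, 0.1611]
ee_rot: [0.942, -0.334, -0.002, 0.001]
contact_force: [-12.6, -1.2, 10.8]
finger_gap: 0.0145
grasp_force: 62.0
```

>>> {"name": "apply_moves", "arguments": {
  "steps": [
    {"dp": [0, 0, 0], "roll": 0},
    {"dp": [0, 0, 0], "roll": 0},
    {"dp": [0, 0, 0], "roll": 0},
    {"dp": [0, 0, 0], "roll": 0},
    {"dp": [0, 0, 0], "roll": 0}
  ]
}}

```text
clock: 14.75
ee_pos: [0.4675, 0.1688, 0.1611]
ee_rot: [0.943, -0.333, -0.002, 0.0]
contact_force: [-14.1, 1.6, 11.4]
finger_gap: 0.0141
grasp_force: 62.1
```

```bash
python3 - <<'E'
from h import *
for k in range(3): p=optics.read_camera('wrist')
q=optics.read_camera('top')
o=r.observe();print(o['clock'],o['ee_pos'].round(4),o['qpos'].round(2),o['qd'].round(3),o['finger_gap'],o['grasp_force'],o['contact_force'])
v=o['ee_pos'][:2]-[.5931,.12];print('angle',np.degrees(np.arctan2(-.1275,-.035)-np.radians(11.35)-np.arctan2(v[1],v[0]))%360, np.hypot(*v))
cv2.imwrite('pics/w6.png',np.hstack([cv2.resize(p['image'],(400,300)),cv2.resize(q['image'][100:292,140:396],(400,300))]))
E
```

```text
14.95 [0.4675 0.1688 0.1611] [0.25 0.38 1.87 0.   0.89 2.5 ] [-0.001 -0.001 -0.002 -0.001 -0.001 -0.   ] 0.014460323343414737 62.10288226604462 [-14.5640547    2.34606298  10.97811663]
angle 84.52106203862547 0.13469860510925794
```

View pics/w6.png

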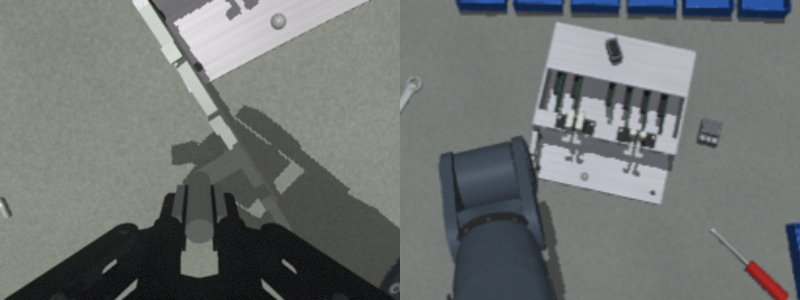

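The fingers hold the post and the gate stands about 84.5° open and still. The catches look squeezed, and the bystanders in view are in place.

```bash
python3 -c "
from h import *
print(r.hand_in())"
```

```text
the job is handed in; nothing more can be done
None
```

Job handed in: I squeezed the round-pin catch, then the flat-paddle catch, and swung the gate to about 84.5° (1.48 rad), where it stands still with the fingers gripping its post; the hand-in returned no verdict.

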